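Load the second board on the carrier and lift it off its stand

ROBOT

A 6-joint arm with a two-finger parallel gripper is mounted at the origin on a cart in front of the work surface, level with it; the furniture and walls round the work are solid. World frame = base frame: x ahead of the robot, y to its left, z up, the work surface at z = 0. Lengths are in m, angles in rad, forces in N, time in s.
With the tool pointing down it reaches from about 0.3 to 0.85 m from the base axis. Payload 4.2 kg.
Tool frame: the origin (TCP) lies at the very end of the fingers, on their centre line; the grasp point (between the pads) lies 19 mm behind it; z points along the fingers, y is the line along which they close (so a half turn about z gives the same grasp; the last joint's range is limited). The gripper opens to 91 mm and grips with 3 to 60 N. Pads are 32 mm wide; open, the fingers measure 118 mm over their backs; the gripper's body (76 mm by 178 mm) begins 60 mm behind the grasp point.
Start: joints at [1.096, 0.32, 1.565, -0, 1.257, -0.02], TCP at [0.253, 0.517, 0.214] pointing down, gripper open.
Joint ranges: [-3.11, 3.11], [-0.84, 2.01], [0.21, 2.61], [-1.34, 4.49], [0.05, 2.63], [-2.56, 2.56]. Speed limits (rad/s): [2.57, 2.57, 3.14, 3.14, 3.14, 3.14].

INTERFACE

Orientations are given as a unit quaternion [w, x, y, z].
In Python, from rig import arm gives the robot as it stands.
- The arm moves only by the tool jog_arm, never from a script. Its arguments are lists of equal length, an entry for each row: "dr": the turn, a rotation vector about the world's x, y, z in degrees, a list of three; "slide": the shift along the world's x, y, z in cm, a list of three; "hand": the opening, from 0 (shut) to 1 (fully open). In form: {"dr": [[ax, ay, az], ...], "slide": [[x, y, z], ...], "hand": [hand, ...]}. A call has 1 to 8 rows; each row shifts and turns the commanded pose from where the row before left it; what a row does not reach is not made up. A row lasts 1/10 s, in which the tool goes at most 50 mm and 8.59 degrees, less where a joint would pass 70% of its speed; a pose out of reach is approached as far as the arm can. A call with a gripper value outside its range is refused whole. The fingers move at their own pace and stop on an object; the grip force is fixed at half the most. Time passes only in rows, so rows that do not move let the fingers close. It gives the time, the measured TCP pose, the force, the opening and the grip force at its end, in the units of the state.
- arm.get_state(): the state, without advancing time (a new reading comes with each control period).
- arm.read_camera(name): name is "side" or "top"; returns a dict with "color" (400x640x3 uint8, red, green, blue), "intrinsics" (3x3 intrinsics, pixels), "rvec" (rotation vector, rad) and "tvec" (3), from world to camera coordinates, as OpenCV has them. Camera axes: x right, y down, z forward; pixel columns grow to the right and rows downward; lengths in m; the calibration is good to about 2 mm. A picture is of the moment at which its call begins. There is no depth.
- arm.finish_job(): hands the job in; it is judged then, once.
Trained networks look in a picture, given as the dict that the camera call returned (one of the last four; its "shot" number tells which), for a name from the list of things; names that differ only in an ending like _2 or _b are one class to them, and where a whole thing is asked for, a point or a joint stands for the part that bears it (a point fixed in the world has none). Each returns a list of dicts, best first, with "confidence" (0 to 1); they miss things now and then, are a little off and sometimes report something else, mostly with a low value. They report only what shows in the picture. A call takes as long as a camera call. They do not tell look-alikes from the thing itself.
- arm.search_frame(picture, query): "pixel" ([column, row] in pixels, amid what is visible of it).
- arm.silhouettes(picture, query): "pixels" (400x640 bool, what is visible of it) and "pixel" ([column, row] in pixels, amid what is visible of it).
The state is a dict: "t": time; "q": joint angles; "joint_vel": joint speeds; "tau": joint torques, N m; "ee_pos": TCP position; "tcp_rot": TCP orientation; "wrist_force": force on the tool from outside, world axes, zero at the start; "torque": the same for the moment, N m; "gripper_width": finger opening in m; "grasp_force": force on a finger pad.
Only numpy, scipy, OpenCV 4.12 (cv2) and the standard library are available. Lean on these libraries where they do the work, as an engineer would, in place of code of your own. Each camera call takes 0.05 s, during which the arm holds its last target. There are 200 camera calls.

TASK

Finish loading the dark two-board carrier: gently lower the loose blue board onto the empty nest so that both tooling pins come through its two holes and it lies flush, and let go of it. Then take the carrier by its lifting bar, raise it straight up about 10 cm clear of the stand, level and with both boards still seated, for a colleague to look at the undersides. The program finishes while holding it there, still and level in the air; leave the pliers, tape roll and bottle where they are.

Things in the scene. Friction and masses are not known exactly. Their poses are not given: they have to be found in the camera images.
- stand: low loading stand fixed to the bench, 136 x 255 mm (x, y), grey rails with dark corner guides; origin on the bench under its centre. The carrier rests on its rails 25 mm above the bench. The corner guides reach 31 mm above the bench (6 mm up the carrier's edge) with 2.5 mm play all round.
- carrier: loose two-board carrier, about 0.36 kg unloaded: dark grey plate 120 x 240 x 8 mm (x, y, z), a window under each board; origin at the centre of its underside. Two nests on its top face, centres 72 mm to either side (y) of the lifting bar, each with a thin white outline and two steel tooling pins near its outer end. It stands in the stand with the stand's yaw.
- handle (a point): centre of the carrier's lifting bar, 67 mm above the carrier's underside, over its middle. The bar runs along the carrier's x, 106 mm long on two posts 90 mm apart; its ribbed black sleeve is 56 mm long, 16 mm wide (y), 17 mm high: grip it from above, fingers closing along the carrier's y. Over 40 mm free below the bar.
- empty_nest (a point): centre of the empty nest on the carrier's top face (8 mm above its underside), at carrier y = +72 mm; axes as the carrier's. A seated board has its origin here and the same yaw as the carrier.
- pin_left (a point): foot of the empty nest's pin at nest x = -38, y = +26 mm. Steel, 6 mm diameter, 12 mm high, the top 4 mm tapered to 2 mm diameter.
- pin_right (a point): foot of the empty nest's other pin, at nest x = +38, y = +26 mm, the same size.
- rest: low board rest fixed to the bench: two rubber-topped grey bars on feet, 104 x 60 mm, 16 mm high; origin on the bench under its centre. The loose board lies on it, centred and with the same yaw.
- board: loose blue board, 100 x 70 x 3 mm (x, y, z), about 0.12 kg, flat on the rest (underside 16 mm above the bench); origin at the centre of its underside. The finned heat sink in its middle, 40 x 32 mm (x, y), reaches to 28 mm above the underside: grip here. Two holes along the +y edge; two capacitors (13 mm) and a green terminal block (11 mm) at the -y corners. Fits only with the holes outward.
- hole_left (a point): centre of the board's round hole (8 mm diameter), at board x = -38, y = +26 mm, on the underside; goes over pin_left.
- hole_right (a point): centre of the board's slotted hole (11 x 8 mm in x, y), at board x = +38, y = +26 mm, on the underside; goes over pin_right.
- loaded_board: an identical board already seated on the pins of the other nest, turned half round (hole edge to the carrier's other end); origin at the centre of its underside, at carrier y = -72 mm.
- pliers: red-handled pliers lying loose near the front edge of the bench, 62 x 152 x 13 mm; a bystander, origin under the middle
- tape_roll: loose roll of masking tape, 58 mm across, 18 mm high; a bystander, origin under the middle
- bottle: loose white pump bottle, 57 mm across, 125 mm high, behind the work; a bystander, origin under the middle
There are look-alikes about, which are no part of the job. What is shaped like the loaded_board but pink is not meant.

How it is judged:
On the way:
1. the board lies flush on the empty nest with both pins through its holes, let go, the carrier still in its stand (horizontal distance between hole_left and pin_left below 0.004 m and horizontal distance between hole_right and pin_right below 0.005 m and z of board in the frame of empty_nest below 0.002 m and angle between the z axis of board and the z axis of carrier, either way round below 0.04 rad and contact force between the fingers and board below 0.3 N and z of carrier in the frame of stand below 0.028 m), for 0.3 s.
At the end, for the whole second after the job is handed in: The carrier hangs from the fingers alone, 60 to 160 mm above the stand's rails and within 60 mm of straight above its place, tilted under 5 degrees and still; both boards lie flush (within 2 mm) on their nests, pins through their holes, untouched by the fingers (z of carrier in the frame of stand between 0.085 and 0.185 m and horizontal distance between carrier and stand below 0.06 m and angle between carrier's own z axis and vertical below 0.09 rad and linear speed of carrier below 0.02 m/s and angular speed of carrier below 0.15 rad/s and contact force between the fingers and carrier above 2 N and contact force between stand and carrier below 0.2 N and contact force between the fingers and board below 0.3 N and contact force between the fingers and loaded_board below 0.3 N and distance between hole_left and pin_left below 0.004 m and distance between hole_right and pin_right below 0.005 m and z of each of board, loaded_board in the frame of empty_nest below 0.002 m and angle between the z axis of each of loaded_board, board and the z axis of carrier, either way round below 0.04 rad and x of loaded_board in the frame of carrier between -0.004 and 0.004 m and y of loaded_board in the frame of carrier between -0.076 and -0.068 m and z of loaded_board in the frame of empty_nest above -0.003 m); the arm keeps its last pose, push and grip.
It fails at once if the board is slammed or pressed hard onto the carrier (contact force between board and carrier above 40 N).
It fails at once if the carrier is tipped (angle between carrier's own z axis and vertical above 0.26 rad).
It fails at once if another thing on the bench is disturbed (distance of any of pliers, tape_roll, bottle from where it was at the start of the episode above 0.03 m).
It also fails if it takes over 59 s, if anything falls off the work surface, if the arm or the gripper's body presses on something with over 40 N, if the wrist force passes 120 N, or if a joint passes its speed limit or range.

## Working session

There is one attempt and no reset: what is moved stays moved. The work goes in short steps, Python scripts to look and compute and a tool call to move; the robot and the scene stay as the last step left them, time stands still between calls to the robot, and variables do not carry over. Pictures are saved under pics/ and viewed, at most 10 in all, crops included, and the job is handed in when it is done.

Besides the shell and the picture viewer there is one more tool, called after "Call:" as name(argument=value, ...), one argument or row to a line, values as JSON. jog_arm: Moves the arm, as the interface text tells. Its arguments: {"type":"object","properties":{"dr":{"type":"array","items":{"type":"array","items":{"type":"number"}}},"slide":{"type":"array","items":{"type":"array","items":{"type":"number"}}},"hand":{"type":"array","items":{"type":"number"}}},"required":["dr","slide","hand"]}

```bash
mkdir -p pics
cat > h.py <<'E'
import numpy as np, cv2
from rig import arm
def P(pic):
    R=cv2.Rodrigues(np.array(pic["rvec"],float))[0]; return np.array(pic["intrinsics"],float),R,np.array(pic["tvec"],float).ravel()
def back(pic,px,z):
    K,R,t=P(pic); d=R.T@np.linalg.inv(K)@np.array([px[0],px[1],1.]); c=-R.T@t
    return c+d*(z-c[2])/d[2]
def proj(pic,X):
    K,R,t=P(pic); return cv2.projectPoints(np.array(X,float).reshape(-1,1,3),R and 0 if False else cv2.Rodrigues(R)[0],t,K,None)[0].reshape(-1,2)
def save(pic,n): cv2.imwrite("pics/"+n+".png",pic["color"][:,:,::-1])
E
python3 - <<'E'
from h import *
for c in("top","side"):
    p=arm.read_camera(c); save(p,c+"0"); K,R,t=P(p); print(c,(-R.T@t).round(3),R[2].round(2),K[0,0])
    for q,z in (("board",.03),("loaded_board",.04),("hole_left",.018),("hole_right",.018),("pin_left",.039),("pin_right",.039),("handle",.092),("carrier",.033),("rest",.016),("stand",.03),("pliers",0),("tape_roll",.018),("bottle",.1)):
        for r in arm.search_frame(p,q)[:3]: print(q,np.round(r["pixel"],1),round(r["confidence"],2),back(p,r["pixel"],z).round(4))
E
```

```text
top [ 0.356 -0.023  1.097] [ 0.18  0.03 -0.98] 403.8423302669772
board [260.6 216.8] 0.86 [0.5162 0.1523 0.03  ]
board [342.  234.6] 0.7 [ 0.4697 -0.0656  0.03  ]
board [224.7 276.5] 0.29 [0.3577 0.2414 0.03  ]
loaded_board [384.7 224.6] 0.61 [ 0.4958 -0.1773  0.04  ]
loaded_board [404.7 153.4] 0.56 [ 0.6904 -0.2353  0.04  ]
hole_left [259.6 217. ] 0.96 [0.5174 0.1569 0.018 ]
hole_right [260.6 215.8] 0.86 [0.5207 0.1543 0.018 ]
pin_right [351.  218.2] 0.61 [ 0.5124 -0.0891  0.039 ]
handle [350.2 216.5] 0.83 [ 0.5089 -0.0838  0.092 ]
carrier [348.2 216.4] 0.6 [ 0.5181 -0.0821  0.033 ]
carrier [257.2 220. ] 0.52 [0.5071 0.1606 0.033 ]
rest [349.3 218.9] 0.64 [ 0.5139 -0.0859  0.016 ]
rest [259.6 218.3] 0.3 [0.5142 0.1572 0.016 ]
stand [337.7 236.9] 0.82 [ 0.4636 -0.0542  0.03  ]
pliers [227.3 277. ] 0.84 [0.3565 0.2417 0.    ]
tape_roll [385.2 277.2] 0.53 [ 0.3597 -0.1789  0.018 ]
bottle [273.2 132.2] 0.63 [0.7283 0.1153 0.1   ]
side [ 0.2   -0.72   0.567] [ 0.36  0.78 -0.52] 424.1342460589184
board [290.2 192.6] 0.55 [0.5078 0.1431 0.03  ]
board [346.2 264.5] 0.28 [ 0.5049 -0.1611  0.
[... 192 characters left out ...]
94.2] 0.81 [0.5138 0.1539 0.018 ]
hole_right [218.8 198.9] 0.73 [0.3433 0.2132 0.018 ]
pin_left [337.3 240.2] 0.84 [ 0.5191 -0.0947  0.039 ]
pin_right [339.7 240. ] 0.59 [ 0.5238 -0.0963  0.039 ]
handle [335.4 238.8] 0.68 [ 0.4859 -0.152   0.092 ]
handle [294.4 194.2] 0.26 [0.4781 0.033  0.092 ]
carrier [336.4 237.5] 0.74 [ 0.5253 -0.0784  0.033 ]
rest [317.3 280.3] 0.73 [ 0.4422 -0.1629  0.016 ]
rest [282.5 207.7] 0.46 [0.4729 0.1068 0.016 ]
stand [316.4 282.1] 0.9 [ 0.4326 -0.1807  0.03  ]
pliers [224.1 195.1] 0.73 [0.365  0.2566 0.    ]
tape_roll [270.4 302.8] 0.8 [ 0.3423 -0.1813  0.018 ]
bottle [372.6 172.1] 0.78 [0.6762 0.0326 0.1   ]
bottle [312.3 274.4] 0.23 [ 0.4039 -0.2313  0.1   ]
```

Run:
```python
import cv2
a=cv2.imread("pics/top0.png")[140:300,210:430]; cv2.imwrite("pics/a.png",cv2.resize(a,(797,580),interpolation=cv2.INTER_CUBIC))
a=cv2.imread("pics/side0.png")[150:310,230:450]; cv2.imwrite("pics/b.png",cv2.resize(a,(797,580),interpolation=cv2.INTER_CUBIC))
```

```text
(no output)
```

View pics/a.png

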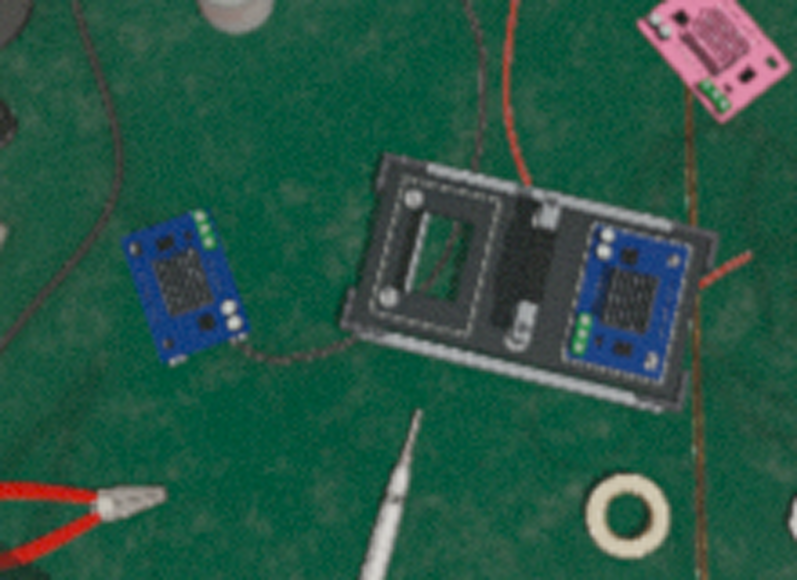

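View pics/b.png

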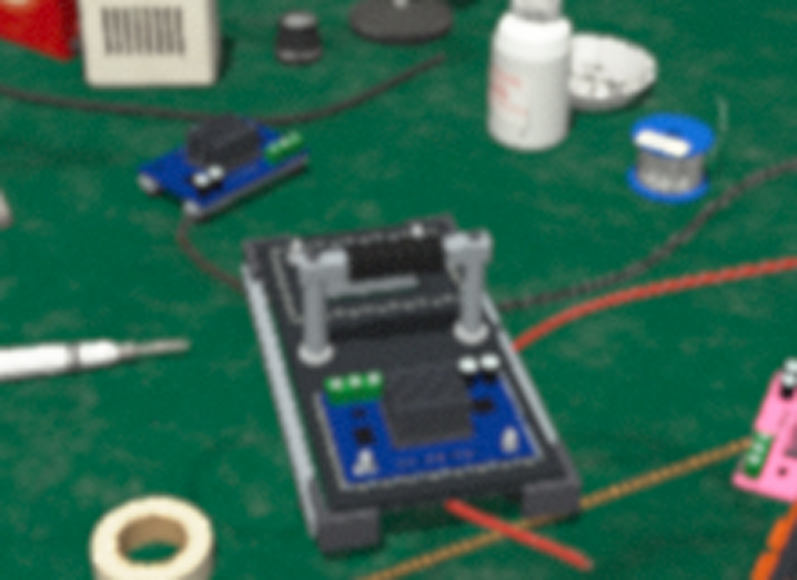

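The top view shows the loose board near crop (185,285), with its holes on the left (+y) and its terminal and capacitors on the right. The empty nest's pins are at crop (413,200) and (388,297), full-frame about (324,195) and (317,222). The pink board at upper right is a look-alike. Next I measure the poses.

```bash
cat >> h.py <<'E'
def bluemask(pic,lo=(100,110,50),hi=(125,255,255)):
    return cv2.inRange(cv2.cvtColor(pic["color"],cv2.COLOR_RGB2HSV),lo,hi)
def rect(pic,mask,box,z):
    "box x0,y0,x1,y1; largest-area blob backprojected to plane z -> centre,size,angle of long side"
    m=np.zeros_like(mask); x0,y0,x1,y1=box; m[y0:y1,x0:x1]=mask[y0:y1,x0:x1]
    ys,xs=np.nonzero(m); W=np.array([back(pic,(x,y),z)[:2] for x,y in zip(xs,ys)])
    (c,s,a)=cv2.minAreaRect((W*1000).astype(np.float32))
    bp=cv2.boxPoints((c,s,a)); e=[bp[1]-bp[0],bp[2]-bp[1]]; e=max(e,key=np.linalg.norm)
    return np.round(c,1),np.round(s,1),round(float(np.degrees(np.arctan2(e[1],e[0])))%180,1),len(xs)
E
python3 - <<'E'
from h import *
p=arm.read_camera("top"); m=bluemask(p)
print("board",rect(p,m,(240,195,282,243),.019)); print("loaded",rect(p,m,(362,198,404,250),.036))
for n,b in (("pr",(318,190,330,201)),("pl",(311,216,323,227))):
    x0,y0,x1,y1=b; g=p["color"][y0:y1,x0:x1].min(2).astype(float); w=np.clip(g-110,0,None); yy,xx=np.mgrid[y0:y1,x0:x1]
    px=((xx*w).sum()/w.sum(),(yy*w).sum()/w.sum()); print(n,np.round(px,1),back(p,px,.041).round(4))
for q in("board","handle","carrier","stand"):
    for r in arm.silhouettes(p,q)[:2]: 
        z={"board":.019,"handle":.09,"carrier":.033,"stand":.03}[q]
        print(q,round(r["confidence"],2),rect(p,r["pixels"].astype(np.uint8),(0,0,640,400),z))
s=arm.read_camera("side"); m=bluemask(s); save(s,"s1")
print("side board",rect(s,m,(265,180,320,215),.019))
for q in("board","loaded_board"):
    for r in arm.silhouettes(s,q)[:2]: print(q,r["confidence"],np.round(r["pixel"]))
E
```

```text
board (array([515.2, 153.7]), array([100.8,  70.5]), 20.4, 621)
loaded (array([ 501.2, -172.9]), array([68.9, 98.9]), 166.2, 596)
pr [323.8 194.6] [ 0.5753 -0.0169  0.041 ]
pl [317.3 221.3] [ 0.5033 -0.      0.041 ]
board 0.71 (array([515.9, 154.6]), array([103.5,  72.2]), 19.6, 988)
handle 0.85 (array([512.5, -98.3]), array([228.1, 119.9]), 76.5, 2653)
carrier 0.84 (array([ 521.5, -103.2]), array([240. , 126.2]), 76.3, 2636)
stand 0.55 (array([ 517.1, -102.1]), array([254.8, 140.9]), 76.7, 671)
stand 0.36 (array([ 521. , -103.1]), array([242.8, 128.4]), 77.6, 2692)
side board (array([515.3, 152.5]), array([108.5,  73.4]), 19.1, 295)
board 0.93 [291. 194.]
loaded_board 0.88 [451. 270.]
loaded_board 0.72 [345. 264.]
```

Run:
```python
from h import *
from scipy.spatial.transform import Rotation as R
s=arm.get_state(); print(s["t"],s["ee_pos"],s["tcp_rot"],s["q"],s["gripper_width"],s["wrist_force"])
w,x,y,z=s["tcp_rot"]; print(R.from_quat([x,y,z,w]).as_matrix().round(3))
```

```text
1.8 [0.25258628 0.5165744  0.21396829] [2.46863348e-05 2.25427388e-01 9.74259971e-01 3.78396466e-05] [ 1.09603296e+00  3.19616690e-01  1.56449501e+00 -3.08405356e-05
  1.25739549e+00 -1.99904708e-02] 0.09137825602859852 [0.06366796 1.34730914 0.56367084]
[[-0.898  0.439  0.   ]
 [ 0.439  0.898  0.   ]
 [-0.     0.    -1.   ]]
```

Call:
jog_arm(
  dr=[
    [0,0,5.8],
    [0,0,5.8],
    [0,0,5.8],
    [0,0,5.8],
    [0,0,5.8],
    [0,0,5.8],
    [0,0,5.8],
    [0,0,5.5],
  ],
  slide=[
    [2.9,-4,0],
    [2.9,-4,0],
    [2.9,-4,0],
    [2.9,-4,0],
    [2.9,-4,0],
    [2.9,-4,0],
    [2.9,-4,0],
    [2.9,-4,0],
  ],
  hand=[1,1,1,1,1,1,1,1],
)

```text
t: 2.6
ee_pos: [0.4855, 0.1948, 0.2143]
tcp_rot: [0.0, -0.176, 0.984, 0.0]
wrist_force: [0.2, 0.5, 0.8]
gripper_width: 0.0913
grasp_force: 0.0
```

Call:
jog_arm(
  dr=[
    [0,0,0],
    [0,0,0],
    [0,0,0],
    [0,0,0],
    [0,0,0],
    [0,0,0],
    [0,0,0],
    [0,0,0],
  ],
  slide=[
    [1.5,-2.0,-2],
    [1.5,-2.1,-3],
    [0,0,-4],
    [0,0,-4],
    [0,0,-3],
    [0,0,-2],
    [0,0,-1],
    [0,0,0],
  ],
  hand=[1,1,1,1,1,1,1,1],
)

```text
t: 3.4
ee_pos: [0.514, 0.1554, 0.023]
tcp_rot: [-0.001, -0.174, 0.985, -0.0]
wrist_force: [-0.1, 0.1, -0.1]
gripper_width: 0.091
grasp_force: 0.0
```

Run:
```python
from h import *
a=[]
p=arm.read_camera("top"); a.append(p["color"][180:260,220:320]); q=arm.read_camera("side"); a.append(q["color"][150:230,240:340])
cv2.imwrite("pics/c.png",cv2.resize(np.hstack(a)[:,:,::-1],(800,320),interpolation=cv2.INTER_CUBIC))
print(arm.get_state()["ee_pos"])
```

```text
[0.51539958 0.15583447 0.02481957]
```

View pics/c.png

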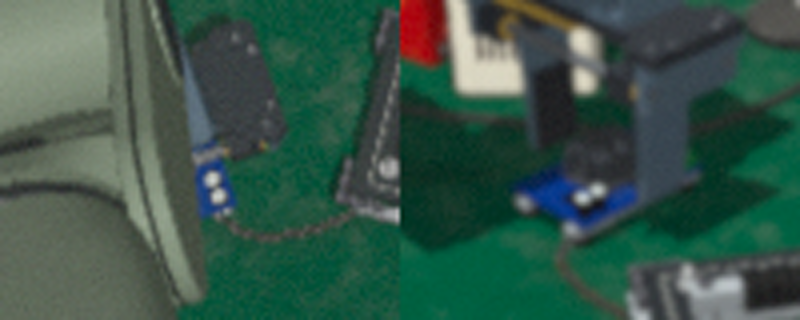

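The fingers straddle the heat sink (side half, around (600,150)), so I close with a 2 mm correction.

Call:
jog_arm(
  dr=[
    [0,0,0],
    [0,0,0],
    [0,0,0],
    [0,0,0],
    [0,0,0],
    [0,0,0],
    [0,0,0],
  ],
  slide=[
    [0,-0.2,0],
    [0,0,0],
    [0,0,0],
    [0,0,0],
    [0,0,0],
    [0,0,0],
    [0,0,0],
  ],
  hand=[1,0.6,0.2,0,0,0,0],
)

```text
t: 4.2
ee_pos: [0.5148, 0.1534, 0.024]
tcp_rot: [0.0, -0.174, 0.985, -0.0]
wrist_force: [0.8, -0.7, -0.7]
gripper_width: 0.046
grasp_force: 0.5
```

Call:
jog_arm(
  dr=[
    [0,0,0],
    [0,0,0],
    [0,0,0],
    [0,0,0],
  ],
  slide=[
    [0,0,0],
    [0,0,0],
    [0,0,0],
    [0,0,0],
  ],
  hand=[0,0,0,0],
)

```text
t: 4.6
ee_pos: [0.5145, 0.1537, 0.024]
tcp_rot: [-0.0, -0.174, 0.985, 0.0]
wrist_force: [-1.1, 0.5, 0.6]
gripper_width: 0.0331
grasp_force: 29.9
```

Call:
jog_arm(
  dr=[
    [0,0,0],
    [0,0,0],
    [0,0,-6],
    [0,0,-6],
    [0,0,-7],
    [0,0,-7],
    [0,0,-7.8],
    [0,0,0],
  ],
  slide=[
    [0,0,2],
    [0,0,3],
    [0.4,-3.5,3],
    [0.4,-4,0],
    [0.4,-4,0],
    [0.4,-4,0],
    [0.35,-3.2,0],
    [0,0,0],
  ],
  hand=[0,0,0,0,0,0,0,0],
)

```text
t: 5.4
ee_pos: [0.5342, -0.037, 0.1037]
tcp_rot: [0.0, 0.122, 0.992, -0.001]
wrist_force: [-0.3, -0.0, -1.3]
gripper_width: 0.0324
grasp_force: 30.4
```

Run:
```python
from h import *
p=arm.read_camera("top"); q=arm.read_camera("side"); s=arm.get_state(); print(s["ee_pos"],s["tcp_rot"],s["gripper_width"])
save(p,"t3");save(q,"s3")
a=[cv2.resize(p["color"][160:260,280:380],(400,400),interpolation=cv2.INTER_CUBIC),cv2.resize(q["color"][170:270,290:390],(400,400),interpolation=cv2.INTER_CUBIC)]
cv2.imwrite("pics/d.png",np.hstack(a)[:,:,::-1])
```

```text
[ 0.53367562 -0.03390328  0.10360363] [-5.00675729e-04  1.20045794e-01  9.92768221e-01  1.29553969e-04] 0.0326056381757361
```

View pics/d.png

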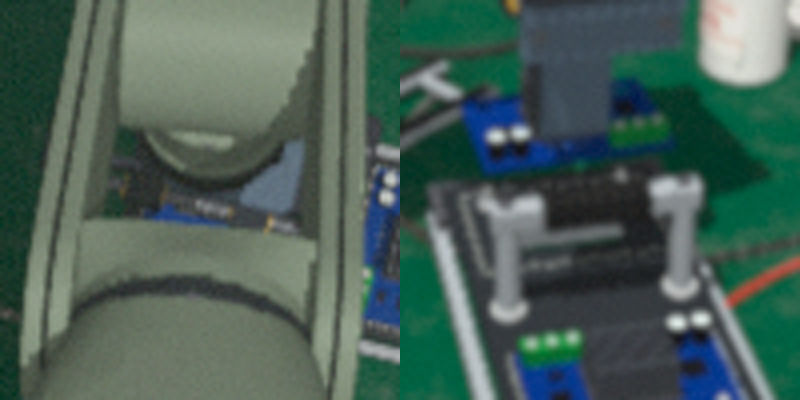

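```bash
cat >> h.py <<'E'
def frame(c,yaw,pts):
    a=np.radians(yaw); return np.array([[c[0]+x*np.cos(a)-y*np.sin(a),c[1]+x*np.sin(a)+y*np.cos(a),z] for x,y,z in pts])
E
python3 - <<'E'
from h import *
q=arm.read_camera("side"); s=arm.get_state()
c=s["ee_pos"]; yaw=-2*np.degrees(np.arcsin(s["tcp_rot"][1])); print(c,yaw); zu=c[2]-.008
N=np.array([.5345,-.0332])
pins=frame(N,-13.6,[(-.038,.026,.043),(.038,.026,.043)])
bd=frame(c,yaw,[(x,y,zu+.003) for x,y in((-.05,-.035),(.05,-.035),(.05,.035),(-.05,.035))])
lb=frame([.5345-.144*.235,-.0332-.144*.972],-13.6,[(x,y,.036) for x,y in((-.05,-.035),(.05,-.035),(.05,.035),(-.05,.035))])
im=cv2.resize(q["color"][165:300,285:405],None,fx=5,fy=5,interpolation=cv2.INTER_CUBIC)[:,:,::-1].copy()
f=lambda X:((proj(q,X)-[285,165]+.5)*5).astype(int)
for u in f(pins): cv2.circle(im,tuple(map(int,u)),4,(0,0,255),1)
for X in(bd,lb): cv2.polylines(im,[f(X).astype(np.int32)],True,(0,255,255),1)
cv2.imwrite("pics/e.png",im[:600]); print(proj(q,pins))
E
```

```text
[ 0.53364978 -0.03313355  0.10361989] -13.716362646395634
[[311.57359772 217.1682413 ]
 [344.87180999 212.99793248]]
```

View pics/e.png

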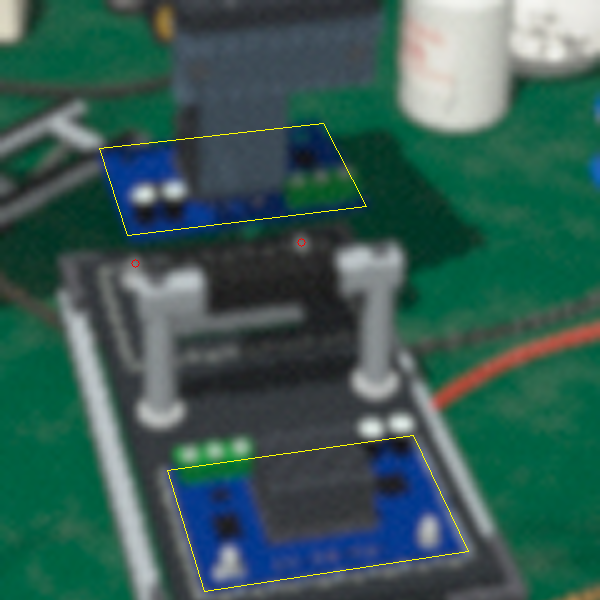

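```bash
cat >> h.py <<'E'
def edgeoff(pic,A,B,inn,ts):
    "signed px offset of the blue edge from line A-B along outward normal, median over fractions ts"
    C=pic["color"].astype(np.float32); bl=C[:,:,2]-np.maximum(C[:,:,0],C[:,:,1]); 
    d=(B-A)/np.linalg.norm(B-A); n=np.array([d[1],-d[0]]); n*=-np.sign(n@(inn-A)); o=[]
    ks=np.arange(-5,5.01,.1)
    for t in ts:
        pt=A+t*(B-A)+ks[:,None]*n; v=cv2.remap(bl,pt[:,0].astype(np.float32)[None],pt[:,1].astype(np.float32)[None],cv2.INTER_LINEAR)[0]
        g=np.convolve(v,np.r_[np.ones(8),-np.ones(8)],'valid'); k=np.argmin(g)
        if -g[k]>150: o.append(ks[k+8])
    return (round(float(np.median(o)),2),len(o),np.round(np.std(o),2)) if o else None
E
python3 - <<'E'
from h import *
q=arm.read_camera("side"); s=arm.get_state()
c=s["ee_pos"]; yaw=-2*np.degrees(np.arcsin(s["tcp_rot"][1])); zu=c[2]-.008
R4=((-.05,-.035),(.05,-.035),(.05,.035),(-.05,.035))
for n,X in(("held",frame(c,yaw,[(x,y,zu+.003) for x,y in R4])),("loaded",frame([.5345-.144*.235,-.0332-.144*.972],-13.6,[(x,y,.036) for x,y in R4]))):
    u=proj(q,X); m=u.mean(0)
    for i,e in enumerate(("-y","+x","+y","-x")):
        print(n,e,edgeoff(q,u[i],u[(i+1)%4],m,np.arange(.06,.95,.03)),"px/side",np.linalg.norm(u[i]-u[(i+1)%4]).round(1))
E
```

```text
held -y (1.4, 13, np.float64(0.2)) px/side 48.1
held +x (-0.25, 6, np.float64(0.15)) px/side 18.7
held +y (-0.4, 7, np.float64(0.52)) px/side 45.1
held -x (0.7, 29, np.float64(0.22)) px/side 18.2
loaded -y (0.3, 29, np.float64(0.19)) px/side 53.4
loaded +x (-0.5, 23, np.float64(0.22)) px/side 25.6
loaded +y (-3.25, 10, np.float64(0.19)) px/side 49.8
loaded -x (0.15, 30, np.float64(0.2)) px/side 25.3
```

Call:
jog_arm(
  dr=[
    [0,0,0],
    [0,0,0],
    [0,0,0],
    [0,0,0],
    [0,0,0],
  ],
  slide=[
    [0.1,0,-1.5],
    [0,0,-1.5],
    [0,0,-1],
    [0,0,-0.4],
    [0,0,0],
  ],
  hand=[0,0,0,0,0],
)

```text
t: 6.1
ee_pos: [0.5348, -0.0328, 0.0595]
tcp_rot: [-0.001, 0.119, 0.993, 0.0]
wrist_force: [-0.6, -0.6, -0.2]
gripper_width: 0.0325
grasp_force: 30.4
```

Run:
```python
from h import *
q=arm.read_camera("side"); s=arm.get_state()
c=s["ee_pos"]; yaw=-2*np.degrees(np.arcsin(s["tcp_rot"][1])); zu=c[2]-.008; print(c,yaw,s["wrist_force"])
R4=((-.05,-.035),(.05,-.035),(.05,.035),(-.05,.035))
bd=frame(c,yaw,[(x,y,zu+.003) for x,y in R4])
im=cv2.resize(q["color"][165:265,285:385],None,fx=6,fy=6,interpolation=cv2.INTER_CUBIC)[:,:,::-1].copy()
cv2.polylines(im,[((proj(q,bd)-[285,165]+.5)*6).astype(np.int32)],True,(0,255,255),1)
cv2.imwrite("pics/f.png",im)
```

```text
[ 0.53523092 -0.0330027   0.06007647] -13.707537331339529 [ 0.02934617 -0.84136399 -1.44874405]
```

View pics/f.png

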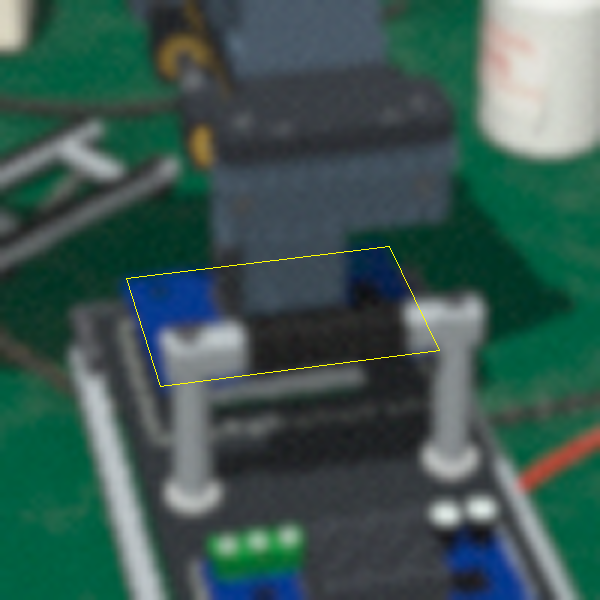

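The held board matches its predicted outline. I lower it in small steps and watch the force.

Call:
jog_arm(
  dr=[
    [0,0,0],
    [0,0,0],
    [0,0,0],
    [0,0,0],
    [0,0,0],
    [0,0,0],
  ],
  slide=[
    [-0.05,-0.05,-0.4],
    [0,0,-0.3],
    [0,0,-0.2],
    [0,0,-0.2],
    [0,0,0],
    [0,0,0],
  ],
  hand=[0,0,0,0,0,0],
)

```text
t: 6.75
ee_pos: [0.5349, -0.0338, 0.049]
tcp_rot: [0.0, 0.12, 0.993, 0.0]
wrist_force: [0.4, 1.2, -2.0]
gripper_width: 0.0325
grasp_force: 29.9
```

Call:
jog_arm(
  dr=[
    [0,0,0],
    [0,0,0],
    [0,0,0],
    [0,0,0],
  ],
  slide=[
    [0,0,-0.2],
    [0,0,-0.2],
    [0,0,-0.2],
    [0,0,0],
  ],
  hand=[0,0,0,0],
)

```text
t: 7.15
ee_pos: [0.5349, -0.0338, 0.0428]
tcp_rot: [0.0, 0.12, 0.993, 0.0]
wrist_force: [1.8, 2.3, -1.4]
gripper_width: 0.0322
grasp_force: 30.1
```

Call:
jog_arm(
  dr=[
    [0,0,0],
    [0,0,0],
    [0,0,0],
  ],
  slide=[
    [0.02,0.03,-0.1],
    [0,0,-0.1],
    [0,0,0],
  ],
  hand=[0,0,0],
)

```text
t: 7.45
ee_pos: [0.5347, -0.0337, 0.041]
tcp_rot: [-0.0, 0.12, 0.993, 0.0]
wrist_force: [1.0, 1.4, -0.1]
gripper_width: 0.0325
grasp_force: 30.2
```

Call:
jog_arm(
  dr=[
    [0,0,0],
    [0,0,0],
    [0,0,0],
  ],
  slide=[
    [0,0,-0.1],
    [0,0,0],
    [0,0,0],
  ],
  hand=[0,0,0],
)

```text
t: 7.75
ee_pos: [0.5349, -0.0337, 0.0409]
tcp_rot: [0.0, 0.12, 0.993, -0.0]
wrist_force: [-1.1, 3.0, 6.4]
gripper_width: 0.0321
grasp_force: 30.6
```

Call:
jog_arm(
  dr=[
    [0,0,0],
    [0,0,0],
    [0,0,0],
    [0,0,0],
    [0,0,0],
    [0,0,0],
  ],
  slide=[
    [0,0,0],
    [0,0,0],
    [0,0,0],
    [0,0,0],
    [0,0,0],
    [0,0,0],
  ],
  hand=[0.4,0.5,0.6,0.6,0.6,0.6],
)

```text
t: 8.35
ee_pos: [0.5346, -0.0337, 0.0398]
tcp_rot: [-0.0, 0.12, 0.993, -0.0]
wrist_force: [-0.1, 0.1, 0.2]
gripper_width: 0.0547
grasp_force: 0.1
```

Call:
jog_arm(
  dr=[
    [0,0,0],
    [0,0,0],
    [0,0,0],
    [0,0,0],
    [0,0,0],
    [0,0,0],
    [0,0,0],
    [0,0,0],
  ],
  slide=[
    [0,0,1],
    [0,0,2],
    [0,0,4],
    [0,0,4],
    [-1,4,2],
    [-1,4.5,0],
    [-1,4.5,0],
    [0,4.5,0],
  ],
  hand=[0.6,0.6,0.6,0.6,0.6,0.8,1,1],
)

```text
t: 9.15
ee_pos: [0.5036, 0.1427, 0.1713]
tcp_rot: [0.001, 0.12, 0.993, 0.0]
wrist_force: [0.9, -0.4, -0.6]
gripper_width: 0.0756
grasp_force: 0.0
```

Run:
```python
from h import *
p=arm.read_camera("top"); q=arm.read_camera("side"); s=arm.get_state(); print(s["t"],s["ee_pos"],s["gripper_width"])
m=bluemask(p); print("loaded",rect(p,m,(362,198,404,250),.036)); print("board",rect(p,m,(308,185,350,235),.036))
a=[cv2.resize(x,(400,400),interpolation=cv2.INTER_CUBIC) for x in(p["color"][160:260,305:405],q["color"][190:290,290:390])]
cv2.imwrite("pics/g.png",np.hstack(a)[:,:,::-1])
```

```text
9.25 [0.5046978  0.14590169 0.17107456] 0.08414393465778446
loaded (array([ 501.7, -173. ]), array([68.9, 99.9]), 166.2, 603)
board (array([535.5, -32.9]), array([ 69.4, 101. ]), 168.6, 618)
```

View pics/g.png

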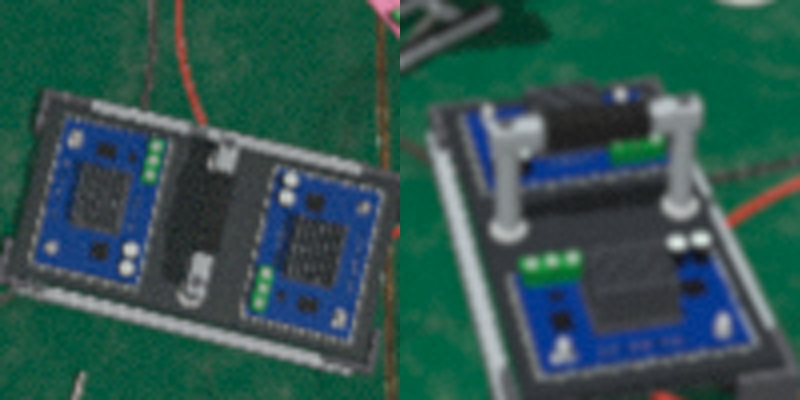

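The board is seated flush, with the pins showing through both holes (top half (75,138) and (52,245)). The two boards' centres are 144.1 mm apart, as expected. The bar centre is at (0.518, -0.103).

Call:
jog_arm(
  dr=[
    [0,0,0],
    [0,0,0],
    [0,0,0],
    [0,0,0],
    [0,0,0],
    [0,0,0],
    [0,0,0],
    [0,0,0],
  ],
  slide=[
    [0.2,-4,0],
    [0.2,-4.5,0],
    [0.2,-4.5,0],
    [0.2,-4.5,0],
    [0.2,-4.4,0],
    [0.37,-3,0],
    [0,0,0],
    [0,0,-2],
  ],
  hand=[1,1,1,1,1,1,1,1],
)

```text
t: 10.05
ee_pos: [0.5203, -0.1093, 0.1524]
tcp_rot: [0.003, 0.121, 0.993, -0.0]
wrist_force: [-0.5, 0.8, 0.1]
gripper_width: 0.0916
grasp_force: 0.0
```

Call:
jog_arm(
  dr=[
    [0,0,0],
    [0,0,0],
    [0,0,0],
    [0,0,0],
  ],
  slide=[
    [0,0,-1],
    [0,0,-1],
    [0,0,0],
    [0,0,0],
  ],
  hand=[1,1,1,1],
)

```text
t: 10.45
ee_pos: [0.5186, -0.1073, 0.1301]
tcp_rot: [0.0, 0.119, 0.993, 0.0]
wrist_force: [-0.4, 0.4, -1.0]
gripper_width: 0.0913
grasp_force: 0.0
```

Call:
jog_arm(
  dr=[
    [0,0,0],
    [0,0,0],
    [0,0,0],
    [0,0,0],
    [0,0,0],
    [0,0,0],
  ],
  slide=[
    [0,0.43,-1],
    [0,0,-2],
    [0,0,-1.7],
    [0,0,-1],
    [0,0,0],
    [0,0,0],
  ],
  hand=[1,1,1,1,1,1],
)

```text
t: 11.05
ee_pos: [0.5189, -0.1033, 0.0733]
tcp_rot: [0.0, 0.12, 0.993, 0.0]
wrist_force: [0.6, -0.0, 0.2]
gripper_width: 0.0912
grasp_force: 0.0
```

Call:
jog_arm(
  dr=[
    [0,0,0],
    [0,0,0],
    [0,0,0],
    [0,0,0],
    [0,0,0],
    [0,0,0],
    [0,0,0],
    [0,0,0],
  ],
  slide=[
    [0,0,0],
    [0,0,0],
    [0,0,0],
    [0,0,0],
    [0,0,0],
    [0,0,0],
    [0,0,0],
    [0,0,0],
  ],
  hand=[0.6,0.4,0.2,0.1,0,0,0,0],
)

```text
t: 11.85
ee_pos: [0.5185, -0.1033, 0.0729]
tcp_rot: [-0.0, 0.12, 0.993, 0.0]
wrist_force: [0.5, 0.5, -0.7]
gripper_width: 0.03
grasp_force: 0.0
```

Call:
jog_arm(
  dr=[
    [0,0,0],
    [0,0,0],
    [0,0,0],
    [0,0,0],
    [0,0,0],
    [0,0,0],
  ],
  slide=[
    [0,0,0],
    [0,0,0],
    [0,0,0],
    [0,0,0],
    [0,0,0],
    [0,0,0],
  ],
  hand=[0,0,0,0,0,0],
)

```text
t: 12.45
ee_pos: [0.5185, -0.1034, 0.073]
tcp_rot: [0.0, 0.12, 0.993, -0.0]
wrist_force: [0.0, -0.6, -0.8]
gripper_width: 0.0158
grasp_force: 30.0
```

The sleeve is gripped (15.8 mm opening, 30 N), so I lift gently.

Call:
jog_arm(
  dr=[
    [0,0,0],
    [0,0,0],
    [0,0,0],
    [0,0,0],
    [0,0,0],
    [0,0,0],
    [0,0,0],
    [0,0,0],
  ],
  slide=[
    [0,0,0.2],
    [0,0,0.4],
    [0,0,0.6],
    [0,0,0.8],
    [0,0,0.8],
    [0,0,0.8],
    [0,0,0.8],
    [0,0,0.8],
  ],
  hand=[0,0,0,0,0,0,0,0],
)

```text
t: 13.25
ee_pos: [0.5185, -0.1033, 0.1258]
tcp_rot: [0.0, 0.12, 0.993, 0.0]
wrist_force: [0.3, 0.5, -6.9]
gripper_width: 0.0159
grasp_force: 30.0
```

Call:
jog_arm(
  dr=[
    [0,0,0],
    [0,0,0],
    [0,0,0],
    [0,0,0],
    [0,0,0],
    [0,0,0],
    [0,0,0],
    [0,0,0],
  ],
  slide=[
    [0,0,0.8],
    [0,0,0.8],
    [0,0,0.8],
    [0,0,0.8],
    [0,0,0.6],
    [0,0,0.5],
    [0,0,0.3],
    [0,0,0.1],
  ],
  hand=[0,0,0,0,0,0,0,0],
)

```text
t: 14.05
ee_pos: [0.5186, -0.1033, 0.1722]
tcp_rot: [0.0, 0.12, 0.993, 0.0]
wrist_force: [0.3, -0.4, -7.0]
gripper_width: 0.0156
grasp_force: 30.0
```

Call:
jog_arm(
  dr=[
    [0,0,0],
    [0,0,0],
    [0,0,0],
    [0,0,0],
    [0,0,0],
    [0,0,0],
    [0,0,0],
    [0,0,0],
  ],
  slide=[
    [0,0,0],
    [0,0,0],
    [0,0,0],
    [0,0,0],
    [0,0,0],
    [0,0,0],
    [0,0,0],
    [0,0,0],
  ],
  hand=[0,0,0,0,0,0,0,0],
)

```text
t: 14.85
ee_pos: [0.5185, -0.1033, 0.172]
tcp_rot: [-0.0, 0.12, 0.993, 0.0]
wrist_force: [0.7, 0.1, -7.2]
gripper_width: 0.0158
grasp_force: 30.0
```

Run:
```python
from h import *
q=arm.read_camera("side"); s=arm.get_state(); print(s["t"],s["ee_pos"],s["tcp_rot"],s["gripper_width"],s["wrist_force"],s["torque"])
c=s["ee_pos"]; zc=c[2]+.019-.067; o=[250,120]
im=cv2.resize(q["color"][120:300,250:430],None,fx=3.3,fy=3.3,interpolation=cv2.INTER_CUBIC)[:,:,::-1].copy()
bd=[frame(c,-13.7,[(x,y+k,zc+.011) for x,y in((-.05,-.035),(.05,-.035),(.05,.035),(-.05,.035))]) for k in(-.072,.072)]
for b in bd: cv2.polylines(im,[((proj(q,b)-o+.5)*3.3).astype(np.int32)],True,(0,255,255),1)
cv2.imwrite("pics/i.png",im)
```

```text
14.9 [ 0.51847555 -0.10332077  0.17198022] [-1.53560732e-06  1.19793484e-01  9.92798831e-01  4.70441070e-05] 0.015862197754362473 [ 0.08744107  0.26561756 -7.43292142] [ 2.81055695e-03 -6.06956733e-02  7.03066223e-05]
```

View pics/i.png

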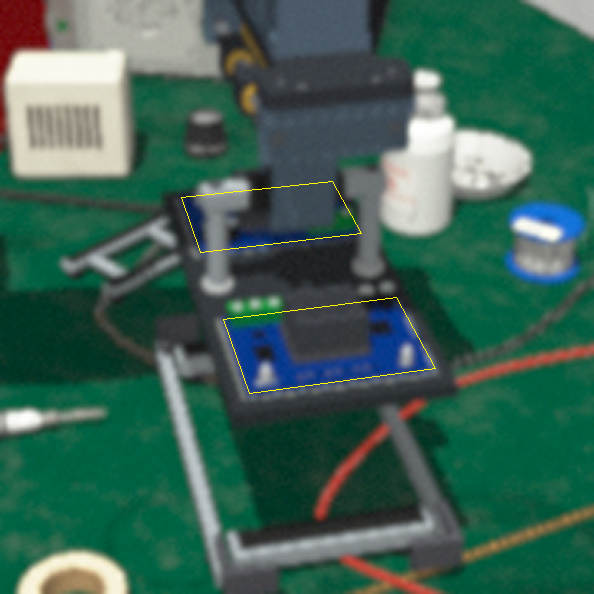

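The carrier hangs level about 10 cm above its stand. Both boards match their predicted outlines, and the 7.2 N load is steady, so I hand in.

```bash
python3 -c "
from rig import arm; print(arm.finish_job())"
```

```text
the job is handed in; nothing more can be done
None
```

The job is handed in: the blue board is seated on both pins and released, and the carrier is held still and level about 10 cm above its stand with both boards in place (the hand-in returned no verdict).

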